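# Flick the course counter on to the main course and ring the bell

### The arm

A 6-joint arm with a two-finger parallel gripper is mounted at the origin on the work surface. World frame = base frame: x ahead of the robot, y to its left, z up, the work surface at z = 0. Lengths are in m, angles in degrees, forces in N, time in s.
With the tool pointing down it reaches from about 0.325 to 0.925 m from the base axis. Payload 3.1 kg.
Tool frame: the origin (TCP) lies midway between the tips of the shut fingers; the grasp point (between the pads) lies 19 mm behind it; z points along the fingers, y is the line along which they close (so a half turn about z gives the same grasp; the last joint's range is limited). The gripper opens to 85 mm and grips with 20 to 120 N. Pads are 22 mm wide; open, the fingers measure 114 mm over their backs; the gripper's body (76 mm by 85 mm) begins 54 mm behind the grasp point. The pads swing forward as they close: fully open they stand 13 mm farther back than shut.
Start: joints at [64.618, 12.427, 92.441, -0, 75.132, -6.429], TCP at [0.203, 0.591, 0.209] pointing down, gripper open.
Joint ranges: [-157.48, 157.48], [-44.54, 120.13], [17.64, 146.25], [-64.5, 244.5], [7.68, 150.69], [-147.95, 147.95]. Speed limits (degrees/s): [159.86, 159.86, 180, 180, 180, 180].

### API

Orientations are given as [roll, pitch, yaw] about the fixed x, y, z axes, in that order (R = Rz(yaw) Ry(pitch) Rx(roll)).
In Python, from plant import env, imaging gives the robot as it stands.
- The arm moves only by the shell command python3 -m inch 'ROWS' [FORCE]. ROWS is a JSON object of lists of equal length, an entry for each row: "hand": the opening, from 0 (shut) to 1 (fully open); "translation": the shift along the tool's x, y, z as a fraction of full scale, a list of three; "twist": the turn about the tool's z as a fraction of full scale. A call has 1 to 5 rows; each row is the pose to reach, as a shift and turn from the pose commanded when the call began, along the tool's axes at that moment; what a row does not reach only later rows make up. Full scale, the value 1, is 0.1 m for a shift and pi/4 rad for a turn. A row lasts 1/8 s, in which the tool goes at most 62.5 mm and 10.7 degrees, less where a joint would pass 70% of its speed; a pose out of reach is approached as far as the arm can. A call with a number of a shift or a turn outside -1 to 1 is refused whole. A call with a gripper value outside its range is refused whole. The fingers move at their own pace and stop on an object; FORCE is the grip in N (left out, the last holds). Time passes only in rows, so rows that repeat a pose let the fingers close. It gives the time, the measured TCP pose, the force, the opening and the grip force at its end, in the units of the state.
- env.sense(): the state, without advancing time (a new reading comes with each control period).
- imaging.grab_frame(name): name is "scene" or "top" or "wrist"; returns a dict with "img" (420x560x3 uint8, blue, green, red), "fx", "fy", "cx", "cy" (pixels), "xyz" and "orientation" of the camera in the world. Camera axes: x right, y down, z forward; pixel columns grow to the right and rows downward; lengths in m; the calibration is good to about 2 mm. A picture is of the moment at which its call begins. There is no depth.
- env.job_done(): hands the job in; it is judged then, once.
The state is a dict: "t": time; "q": joint angles; "joint_vel": joint speeds; "tau": joint torques, N m; "eef_pos": TCP position; "tcp_rot": TCP orientation; "ft_force": force on the tool from outside, world axes, zero at the start; "ft_torque": the same for the moment, N m; "opening": finger opening in m; "grip_force": force on a finger pad.
Only numpy, scipy, OpenCV 4.12 (cv2) and the standard library are available. Lean on these libraries where they do the work, as an engineer would, in place of code of your own. Each camera call takes 0.05 s, during which the arm holds its last target. There are 200 camera calls.

### The job

The main course is ready at the pass: flick the tabs of the course counter's wheel with a fingertip, clockwise seen from above, click by click until the red tab has clicked in at the yellow pointer, without running past it. Then press the service bell's brass button with a fingertip and let it come up again. Touch them with the fingers only and lift nothing: leave the bell where it stands and leave the sauce bottle, mill, jar, bowl and spoon alone.

Things in the scene. Friction and masses are not known exactly. Their poses are not given: they have to be found in the camera images.
- course_counter: Course counter: round steel base (76 mm across, 34 mm high; foot flange 112 mm across, 6 mm thick) fixed to the table, with the tabbed wheel lying flat on it. Origin: centre of the underside, on the table, on the wheel's upright axis; z up. Its -x axis is the direction of the fixed yellow pointer on the hub cap.
- hub (a point): Point on the wheel's axis, 52 mm above the table, level with the tops of the tabs. The hub cap and yellow pointer above it reach 61 mm high and 42 mm from the axis, and do not turn. The wheel clicks every 45 degrees; at each click some tab is in line with the pointer.
- red_tab (a point): Point on top of the red tab, 62 mm from the axis, 52 mm above the table. The wheel: black disc 84 mm across with 8 tabs round its edge, one each 45 degrees, one red and seven white, reaching 72 mm from the axis; each 8 mm wide with a round end, 36 to 52 mm above the table, nothing but table and flange beneath.
- course_wheel (a joint): Wheel angle (rad), growing clockwise seen from above; red tab at the pointer at pi. Sprung clicks every pi/4: it starts at 0, pi/4 or pi/2 (4, 3 or 2 clicks short). A push of 0.5 to 3 N on a tab turns it; past half way it springs on to the next click, let go before half way it springs back. Stops at -0.3 and 5.6.
- service_bell: The service bell, loose on the table: black foot 88 mm across, steel dome, brass button on top; 60 mm high over all, about 0.45 kg. Origin: centre of the underside, on the table.
- bell_top (a point): Centre of the top of the bell's brass button (18 mm across), 60 mm above the table when up. The dome under it is 47 mm high.
- bell_button (a joint): How far the bell's button is pressed down (m): 0 up, 0.006 fully down. Sprung: it starts to move at about 1.4 N and is fully down at about 4 N; it comes up by itself.
- ramekin: Bystander, to be left alone: small white bowl 68 mm across, 42 mm high. Origin at its underside centre.
- pepper_mill: Bystander, to be left alone: dark wooden pepper mill 54 mm across, 166 mm tall. Origin at its underside centre.
- sauce_bottle: Bystander, to be left alone: red squeeze bottle 58 mm across, 175 mm tall. Origin at its underside centre.
- spoon: Bystander, to be left alone: steel spoon 180 mm long, lying flat, less than 25 mm high. Origin at its underside near the middle of its length.
- spice_jar: Bystander, to be left alone: amber spice jar 48 mm across, 75 mm tall. Origin at its underside centre.
There are look-alikes about, which are no part of the job. What is shaped like the course_counter but pink or turquoise is not meant.

How it is judged:
By the outcome, as a careful person would: the job done as asked, in the order asked, and still so for the second after the job is handed in, with the robot touching nothing.
It also fails if it takes over 64 s, if anything falls off the work surface, if the arm or the gripper's body presses on something with over 40 N, if the wrist force passes 120 N, or if a joint passes its speed limit or range.

## Working session

There is one attempt and no reset: what is moved stays moved. The work goes in short steps, Python scripts to look and compute and a shell command to move; the robot and the scene stay as the last step left them, time stands still between calls to the robot, and variables do not carry over. Pictures are saved under pics/ and viewed, at most 12 in all, crops included, and the job is handed in when it is done.

```bash
mkdir -p pics; python3 - <<'E'
from plant import env, imaging
import cv2
for n in ("top","scene"):
    f=imaging.grab_frame(n); cv2.imwrite(f"pics/{n}1.png",f["img"]); print(n,{k:v for k,v in f.items() if k!="img"})
s=env.sense(); print(s["eef_pos"],s["tcp_rot"],s["t"],s["opening"])
E
```

```text
top {'fx': 393.36385507759474, 'fy': 393.36385507759474, 'cx': 286.8760457324424, 'cy': 208.31925187386219, 'xyz': array([ 0.24895797, -0.00364897,  0.95874905]), 'orientation': array([-167.33492756,   -0.17440806,  -88.22448217])}
scene {'fx': 460.73817803944485, 'fy': 460.73817803944485, 'cx': 281.08580754117236, 'cy': 206.48903063626915, 'xyz': array([1.19605848, 0.30810096, 0.69221709]), 'orientation': array([-127.20749584,    0.77700428,  113.67801671])}
[0.20261113 0.59038308 0.20785788] [-1.79870143e+02 -1.50236614e-02  1.61046649e+02] 0.1 0.08506863872472271
```

View pics/top1.png

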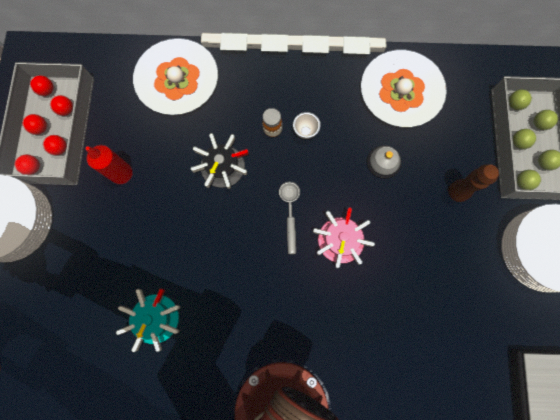

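View pics/scene1.png

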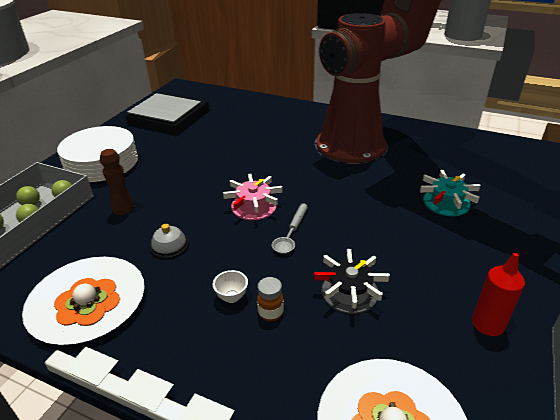

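The top view shows three counters: steel/black at (219,161), pink at (342,240) and turquoise at (150,320). By the description, the steel one is meant. The only bell is at (385,160), with its button at about (389,155). I'll check both in one close crop and measure.

```bash
cat > h.py <<'E'
import numpy as np
from scipy.spatial.transform import Rotation as R
def ray(f,u,v,z):
    d=R.from_euler('xyz',f["orientation"],degrees=True).apply([(u-f["cx"])/f["fx"],(v-f["cy"])/f["fy"],1])
    return f["xyz"]+d*(z-f["xyz"][2])/d[2]
def proj(f,p):
    c=R.from_euler('xyz',f["orientation"],degrees=True).inv().apply(np.asarray(p,float)-f["xyz"])
    return np.c_[c[...,0]/c[...,2]*f["fx"]+f["cx"],c[...,1]/c[...,2]*f["fy"]+f["cy"]]
E
python3 - <<'E'
from plant import env, imaging
import cv2,numpy as np
from h import *
f=imaging.grab_frame("top"); im=f["img"]
a=cv2.resize(im[125:200,180:260],None,fx=7,fy=7,interpolation=cv2.INTER_CUBIC)
b=cv2.resize(im[140:180,365:405],None,fx=5.5,fy=5.5,interpolation=cv2.INTER_CUBIC)
c=np.zeros((525,790,3),np.uint8); c[:,:560]=a; c[:220,565:785]=b
cv2.imwrite("pics/crop1.png",c)
hsv=cv2.cvtColor(im,cv2.COLOR_BGR2HSV)
def cen(lo,hi,x0,x1,y0,y1):
    m=cv2.inRange(hsv,np.array(lo),np.array(hi)); k=np.zeros_like(m);k[y0:y1,x0:x1]=m[y0:y1,x0:x1]
    ys,xs=np.nonzero(k); return xs.mean(),ys.mean(),len(xs)
y=cen((18,120,90),(35,255,255),185,255,130,195);r=cen((0,150,60),(6,255,255),185,255,130,195);b=cen((10,100,90),(35,255,255),365,405,140,180)
print(y,r,b)
print("yellow",ray(f,*y[:2],.06),"red",ray(f,*r[:2],.052),"bell",ray(f,*b[:2],.058))
w=cv2.inRange(hsv,np.array((0,0,150)),np.array((180,70,255)))[125:200,185:255]
n,l,s,ce=cv2.connectedComponentsWithStats(w)
for i in range(1,n):
    if s[i,4]>8: print(ce[i]+[185,125],s[i,4],ray(f,*(ce[i]+[185,125]),.052)[:2])
E
```

```text
(np.float64(213.82258064516128), np.float64(167.30645161290323), 62) (np.float64(239.44444444444446), np.float64(153.51388888888889), 72) (np.float64(388.68888888888887), np.float64(154.4), 45)
yellow [0.54605988 0.17798328 0.06      ] red [0.58593197 0.11973088 0.052     ] bell [ 0.59304909 -0.242598    0.058     ]
[212.86792453 140.75471698] 53 [0.61694737 0.18684627]
[229.14545455 141.30909091] 55 [0.61678654 0.14681718]
[200.46428571 150.98214286] 56 [0.58940622 0.21516698]
[218.64 158.38] 50 [0.57181007 0.16953525]
[198.5862069  166.46551724] 58 [0.54965649 0.21656546]
[238.38181818 168.36363636] 55 [0.54792643 0.1201172 ]
[225.62711864 178.57627119] 59 [0.52124831 0.14923756]
[208.34693878 179.53061224] 49 [0.51754015 0.19052344]
```

View pics/crop1.png

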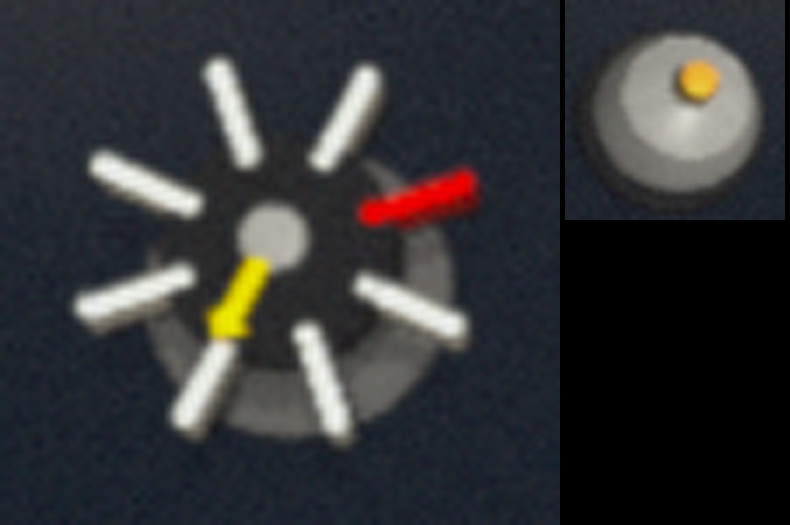

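The crop shows the red tab at right (237,152), the yellow pointer at lower left (213,169), and a white tab at the pointer. Red is 3 clicks short, going clockwise. The tab pairs put the hub at about (0.568, 0.168). The bell button at (389,154) is at about (0.593, -0.243). Sizes agree, since tab centres lie about 52 mm from the axis. I'll push on the left side, where the tool axes already line up (-x tangential, y radial).

```bash
python3 -m inch '{"hand":[0,0,0,0],"translation":[[0,-0.6,0],[0,-1,0],[0,-1,0],[0,-1,0]],"twist":[0,0,0,0]}'
python3 -m inch '{"hand":[0,0,0],"translation":[[-0.5,-0.5,0],[-1,-0.8,0],[-1,-0.8,0]],"twist":[0,0,0]}'
python3 -m inch '{"hand":[0,0,0],"translation":[[-0.5,0,0],[-1,0,0],[-1,0,0]],"twist":[0,0,0]}'
python3 -m inch '{"hand":[0,0,0],"translation":[[-0.5,0,0],[-1,0,0],[-1,0,0]],"twist":[0,0,0]}'
python3 -m inch '{"hand":[0,0,0],"translation":[[-0.5,0,0],[-1,0,0],[-1,0,0]],"twist":[0,0,0]}'
cat >> h.py <<'E'
HUB=np.array([.568,.168]);
def rel(s):
    y=np.radians(s["tcp_rot"][2]); d=np.array(s["eef_pos"][:2])-HUB
    x=np.array([np.cos(y),np.sin(y)]); n=np.array([np.sin(y),-np.cos(y)])
    return "e,n,z,yaw",np.round([-(d@x)*1e3,d@n*1e3,s["eef_pos"][2]*1e3,s["tcp_rot"][2]],1),np.round(s["ft_force"],2),round(s["t"],2)
E
python3 - <<'E'
from plant import env
from h import *
print(rel(env.sense()))
E
```

```text
t: 0.65
eef_pos: [0.1708, 0.4973, 0.2095]
tcp_rot: [179.9, 0.0, 161.0]
ft_force: [0.3, -0.2, 0.1]
opening: 0.0122
grip_force: 0.0
t: 1.02
eef_pos: [0.2419, 0.3873, 0.2097]
tcp_rot: [179.9, 0.1, 160.8]
ft_force: [-0.8, -0.3, 0.4]
opening: -0.0
grip_force: 0.0
t: 1.4
eef_pos: [0.337, 0.3566, 0.2098]
tcp_rot: [179.9, 0.1, 160.8]
ft_force: [0.8, 0.3, -0.7]
opening: 0.0003
grip_force: 0.0
t: 1.78
eef_pos: [0.4305, 0.3241, 0.2093]
tcp_rot: [179.9, 0.0, 160.9]
ft_force: [-0.7, -0.1, -0.1]
opening: 0.0
grip_force: 0.0
t: 2.15
eef_pos: [0.5243, 0.2916, 0.2089]
tcp_rot: [180.0, -0.0, 161.0]
ft_force: [-0.5, 0.1, -0.8]
opening: 0.0002
grip_force: 0.0
('e,n,z,yaw', array([-81.7, 102.6, 208.9, 161. ]), array([-0.52,  0.11, -0.79]), 2.15)
```

```bash
python3 -m inch '{"hand":[0,0,0,0],"translation":[[-0.6,0,0.3],[-0.6,0,0.8],[-0.6,0,1],[-0.6,0,1]],"twist":[0,0,0,0]}' >/dev/null
python3 -m inch '{"hand":[0,0,0,0],"translation":[[0,0,0.4],[0,0,0.69],[0,0,0.69],[0,0,0.69]],"twist":[0,0,0,0]}'
python3 - <<'E'
from plant import env,imaging
from h import *
import cv2
print(rel(env.sense()))
f=imaging.grab_frame("wrist"); g=imaging.grab_frame("top")
a=f["img"]; b=cv2.resize(g["img"][110:210,160:260],(400,400),interpolation=cv2.INTER_CUBIC)
c=np.zeros((420,800,3),np.uint8); c[:300,:400]=cv2.resize(a,(400,300)); c[:400,400:]=b
cv2.imwrite("pics/w1.png",c)
E
```

```text
t: 3.15
eef_pos: [0.5812, 0.2728, 0.0431]
tcp_rot: [179.8, 0.2, 161.1]
ft_force: [0.7, -0.6, 0.1]
opening: -0.0003
grip_force: 0.0
('e,n,z,yaw', array([-21.5, 103.4,  43.1, 161.1]), array([ 0.68, -0.62,  0.12]), 3.15)
```

View pics/w1.png

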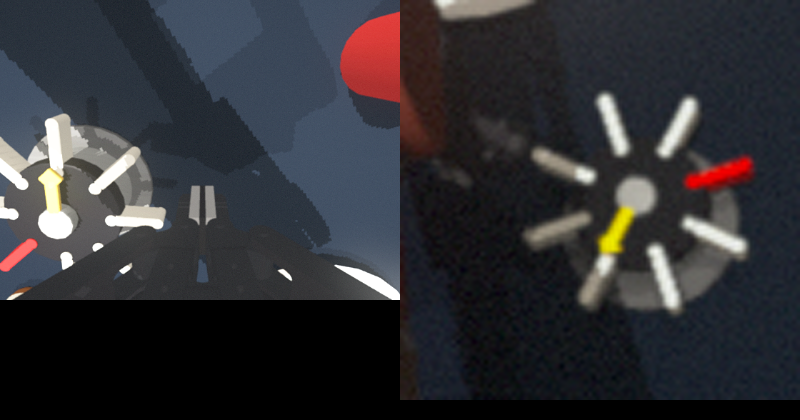

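The wrist view shows the shut fingers at (202,187), just outside the wheel. They are level with the gap between the tabs at (115,170) and (137,217), as calculated. The wheel hasn't moved. Now I'll move in and push.

```bash
cat > st.py <<'E'
from plant import env,imaging
from h import *
import cv2,sys
print(rel(env.sense()))
g=imaging.grab_frame("top"); hsv=cv2.cvtColor(g["img"],cv2.COLOR_BGR2HSV)
u,v=proj(g,[[*HUB,.052]])[0]
m=cv2.inRange(hsv,np.array((0,150,50)),np.array((6,255,255)))|cv2.inRange(hsv,np.array((175,150,50)),np.array((180,255,255)))
k=np.zeros_like(m); cv2.circle(k,(int(u),int(v)),34,255,-1); ys,xs=np.nonzero(m&k)
if len(xs):
    d=ray(g,xs.mean(),ys.mean(),.052)[:2]-HUB
    print("red px",len(xs),"r mm",round(np.hypot(*d)*1e3,1),"deg short",round((np.degrees(np.arctan2(d[1],d[0]))-156.7)%360,1))
cv2.imwrite("pics/last.png",cv2.resize(g["img"][110:210,160:260],(500,500),interpolation=cv2.INTER_CUBIC))
E
python3 st.py
python3 -m inch '{"hand":[0,0,0],"translation":[[0,-0.15,0.03],[0,-0.29,0.03],[0,-0.29,0.03]],"twist":[0,0,0]}'
python3 st.py
```

```text
('e,n,z,yaw', array([-21.1, 103.3,  43.2, 161.1]), array([0.57, 0.36, 0.26]), 3.25)
red px 92 r mm 53.0 deg short 133.9
t: 3.68
eef_pos: [0.5693, 0.2424, 0.0367]
tcp_rot: [-179.9, -0.1, 160.9]
ft_force: [-0.5, -0.5, -0.4]
opening: -0.0002
grip_force: 0.0
('e,n,z,yaw', array([-23.1,  70.7,  36.7, 160.9]), array([-0.46, -0.48, -0.43]), 3.67)
red px 95 r mm 53.0 deg short 133.7
```

```bash
python3 -m inch '{"hand":[0,0,0,0,0],"translation":[[-0.1,0,0],[-0.2,0,0],[-0.27,0,0],[-0.32,0,0],[-0.32,0,0]],"twist":[0,0,0,0,0]}'
python3 st.py
```

```text
t: 4.35
eef_pos: [0.6008, 0.2336, 0.037]
tcp_rot: [180.0, -0.0, 161.0]
ft_force: [-0.2, 0.4, -0.5]
opening: 0.0001
grip_force: 0.0
('e,n,z,yaw', array([  9.7,  72.7,  37. , 161. ]), array([-0.21,  0.41, -0.51]), 4.35)
red px 94 r mm 52.9 deg short 133.9
```

```bash
python3 - <<'E'
from plant import env,imaging
import cv2
f=imaging.grab_frame("wrist"); cv2.imwrite("pics/w2.png",f["img"])
E
```

```text
(no output)
```

View pics/w2.png

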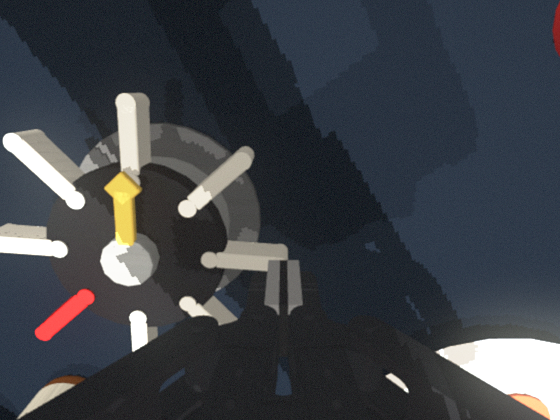

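```bash
python3 - <<'E'
from plant import env,imaging
from h import *
s=env.sense(); f=imaging.grab_frame("wrist")
y=np.radians(s["tcp_rot"][2]); e=-np.array([np.cos(y),np.sin(y),0]); n=np.array([np.sin(y),-np.cos(y),0]); t=np.array(s["eef_pos"])
print("cam rel e,n,z",(f["xyz"]-t)@e,(f["xyz"]-t)@n,f["xyz"][2]-t[2],f["orientation"])
print("tcp",proj(f,[t]), "±11 e",proj(f,[t-.011*e,t+.011*e]),"±8 n",proj(f,[t-.008*n,t+.008*n]))
H=np.array([*HUB,.052])
for a in (66.7,21.7,111.7):
    d=np.array([np.cos(np.radians(a)),np.sin(np.radians(a)),0]); print(a,proj(f,[H+.072*d,H+.072*d-[0,0,.016],H+.03*d]).round())
E
```

```text
cam rel e,n,z -0.08188128376303751 -0.00047238562165830347 0.1655337106053948 [1.61575220e+02 3.34657214e-02 7.09973472e+01]
tcp [[284.31980217 255.98643115]] ±11 e [[284.3247948  236.32180392]
 [284.31499578 274.9175226 ]] ±8 n [[268.81637731 255.9946906 ]
 [299.82435467 255.9781711 ]]
66.7 [[283. 263.]
 [283. 249.]
 [194. 257.]]
21.7 [[235. 349.]
 [238. 329.]
 [176. 295.]]
111.7 [[242. 153.]
 [246. 147.]
 [174. 213.]]
```

```bash
python3 - <<'E'
from plant import env,imaging
from h import *
import cv2
f=imaging.grab_frame("wrist")["img"]; g=imaging.grab_frame("scene")
u,v=proj(g,[[.6008,.2336,.037]])[0].astype(int); print(u,v)
a=cv2.resize(f[210:330,220:340],(390,390),interpolation=cv2.INTER_CUBIC)
b=cv2.resize(g["img"][v-50:v+40,u-65:u+25],(400,400),interpolation=cv2.INTER_CUBIC)
c=np.zeros((400,795,3),np.uint8); c[:390,:390]=a; c[:,395:]=b
cv2.imwrite("pics/z.png",cv2.convertScaleAbs(c,alpha=1.5,beta=15))
E
```

```text
378 299
```

View pics/z.png

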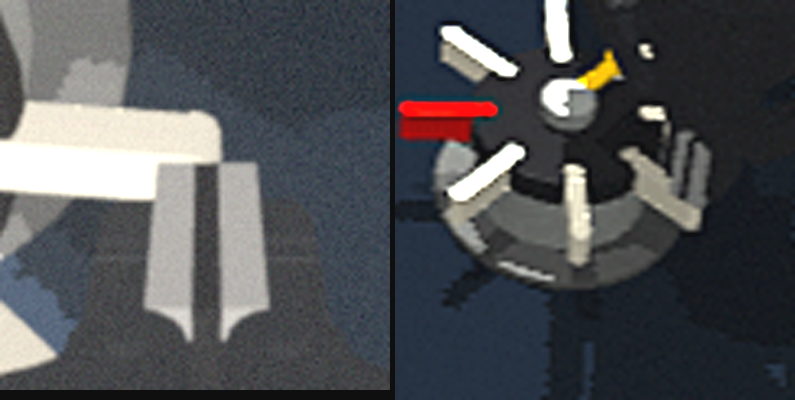

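The finger strips cover the tab's top face while the whole tab wall below stays visible, and the wheel angle hasn't changed. So the tip seems to have passed above the tab, meaning it is higher than the reported TCP. I'll go back to the gap and work about 18 mm lower, which is still clear of the flange.

```bash
python3 -m inch '{"hand":[0,0,0,0],"translation":[[0.15,0,0],[0.32,0,0],[0.32,0,0.1],[0.32,0,0.18]],"twist":[0,0,0,0]}' | grep force
python3 st.py
python3 -m inch '{"hand":[0,0,0,0,0],"translation":[[-0.1,0,0],[-0.15,0,0],[-0.2,0,0],[-0.25,0,0],[-0.25,0,0]],"twist":[0,0,0,0,0]}' | grep force
python3 st.py
```

```text
ft_force: [-0.5, 1.0, -0.0]
grip_force: 0.0
('e,n,z,yaw', array([-23.2,  72.6,  18.4, 161.1]), array([-0.49,  0.96, -0.  ]), 5.1)
red px 98 r mm 52.8 deg short 133.7
ft_force: [-1.2, -0.9, 0.4]
grip_force: 0.3
('e,n,z,yaw', array([  2.9,  72.6,  19.2, 161. ]), array([-1.15, -0.86,  0.35]), 5.78)
red px 97 r mm 52.0 deg short 124.0
```

Contact now: the wheel has turned 10°. I'll move 6 mm inward for a safer hold on the tab and go on past half way.

```bash
python3 -m inch '{"hand":[0,0,0,0],"translation":[[-0.03,-0.06,0],[-0.07,-0.06,0],[-0.1,-0.06,0],[-0.1,-0.06,0]],"twist":[0,0,0,0]}' | grep force
python3 st.py
python3 -m inch '{"hand":[0,0,0],"translation":[[-0.03,0,0],[-0.05,0,0],[-0.05,0,0]],"twist":[0,0,0]}' | grep force
python3 st.py
```

```text
ft_force: [0.9, -0.4, -0.5]
grip_force: 0.0
('e,n,z,yaw', array([ 13. ,  66.7,  19.3, 161. ]), array([ 0.92, -0.39, -0.51]), 6.33)
red px 106 r mm 44.3 deg short 118.4
ft_force: [1.0, 0.8, 0.4]
grip_force: 0.0
('e,n,z,yaw', array([ 17.7,  66.7,  19.2, 161. ]), array([0.99, 0.84, 0.42]), 6.75)
red px 94 r mm 49.1 deg short 109.4
```

```bash
python3 - <<'E'
from plant import env,imaging
from h import *
import cv2
f=imaging.grab_frame("wrist")["img"]; g=cv2.imread("pics/last.png"); 
c=np.zeros((400,790,3),np.uint8); c[:,:400]=cv2.resize(g,(400,400)); c[:,400:]=cv2.resize(f[50:410,0:360],(390,400))
cv2.imwrite("pics/c3.png",c)
E
python3 st.py
```

```text
('e,n,z,yaw', array([ 17.4,  66.6,  19.1, 161. ]), array([0.25, 0.65, 0.36]), 6.85)
red px 93 r mm 43.4 deg short 102.3
```

View pics/c3.png

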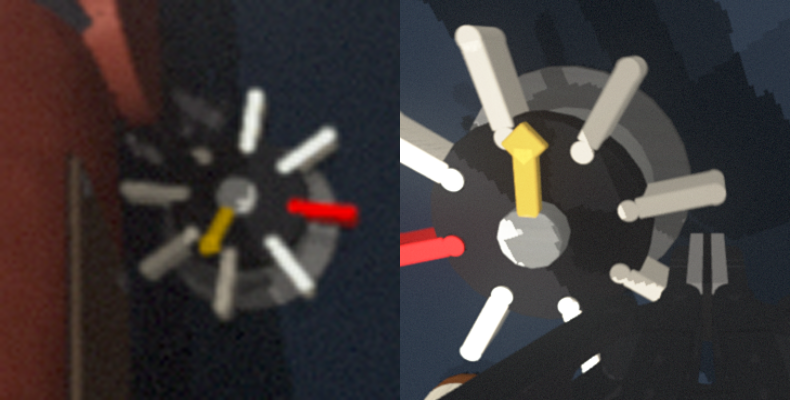

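Left half: the red tab at (322,212) has turned about 25–30°, and the pointer still lies between tabs. Right half: the finger at (708,260) is on the tab at (640,285). The brown arm spoils the red mask, so I'll tighten it.

```bash
sed -i 's/^ys_//; s/(0,150,50)/(0,225,90)/; s/(175,150,50)/(177,225,90)/' h.py st.py
cat > fix.py <<'E'
E
python3 - <<'E'
s=open('st.py').read()
s=s.replace("ys,xs=np.nonzero(m&k)","nn,lab,sts,_=cv2.connectedComponentsWithStats(m&k); ys,xs=np.nonzero(lab==1+np.argmax(sts[1:,4])) if nn>1 else ([],[])")
open('st.py','w').write(s)
E
python3 st.py
python3 -m inch '{"hand":[0,0,0],"translation":[[-0.02,0,0],[-0.03,0,0],[-0.03,0,0]],"twist":[0,0,0]}' | grep force
python3 st.py
```

```text
('e,n,z,yaw', array([ 17.6,  66.6,  19.1, 161.1]), array([ 1.27, -0.06,  0.59]), 6.9)
red px 58 r mm 52.3 deg short 92.7
ft_force: [0.6, -1.0, 0.1]
grip_force: 0.5
('e,n,z,yaw', array([ 20.6,  66.5,  19.1, 161. ]), array([ 0.58, -1.  ,  0.13]), 7.33)
red px 55 r mm 51.9 deg short 90.4
```

First click done (the wheel was still springing over). I'll go out, back and in for the second, now that the required travel (e ≈ 18) is known.

```bash
python3 -m inch '{"hand":[0,0,0,0,0],"translation":[[0,0.38,0],[0,0.38,0],[0.43,0.38,0],[0.43,0.1,0],[0.43,0,0]],"twist":[0,0,0,0,0]}' | grep force
python3 -m inch '{"hand":[0,0],"translation":[[0,0,0],[0,0,0]],"twist":[0,0]}' | grep force
python3 st.py
python3 -m inch '{"hand":[0,0,0,0,0],"translation":[[-0.1,0,0],[-0.2,0,0],[-0.3,0,0],[-0.36,0,0],[-0.4,0,0]],"twist":[0,0,0,0,0]}' | grep force
python3 -m inch '{"hand":[0,0,0,0],"translation":[[0,0,0],[0,0,0],[0,0,0],[0,0,0]],"twist":[0,0,0,0]}' | grep force
python3 st.py
```

```text
ft_force: [0.3, 0.9, 0.6]
grip_force: 0.0
ft_force: [0.1, 0.4, 0.2]
grip_force: 0.0
('e,n,z,yaw', array([-21.9,  67.1,  19.5, 161. ]), array([0.13, 0.44, 0.22]), 8.25)
red px 52 r mm 53.1 deg short 89.4
ft_force: [-0.5, 0.8, 0.5]
grip_force: 0.0
ft_force: [0.8, -0.8, 0.4]
grip_force: 0.6
('e,n,z,yaw', array([ 17.5,  66.7,  19.2, 161.1]), array([ 0.83, -0.83,  0.36]), 9.43)
red px 52 r mm 52.5 deg short 48.6
```

Second click is springing through. Now the third, carried out the same way.

```bash
python3 -m inch '{"hand":[0,0,0,0,0],"translation":[[0,0.38,0],[0,0.38,0],[0.4,0.38,0],[0.4,0.1,0],[0.4,0,0]],"twist":[0,0,0,0,0]}' | grep force
python3 -m inch '{"hand":[0,0],"translation":[[0,0,0],[0,0,0]],"twist":[0,0]}' | grep force
python3 st.py
python3 -m inch '{"hand":[0,0,0,0,0],"translation":[[-0.1,0,0],[-0.2,0,0],[-0.3,0,0],[-0.36,0,0],[-0.4,0,0]],"twist":[0,0,0,0,0]}' | grep force
python3 -m inch '{"hand":[0,0,0,0],"translation":[[0,0,0],[0,0,0],[0,0,0],[0,0,0]],"twist":[0,0,0,0]}' | grep force
python3 st.py
```

```text
ft_force: [0.3, -0.2, 0.3]
grip_force: 0.0
ft_force: [0.5, -0.0, 0.7]
grip_force: 0.0
('e,n,z,yaw', array([-21.9,  67.1,  19.5, 161. ]), array([ 0.46, -0.  ,  0.71]), 10.35)
red px 53 r mm 50.9 deg short 45.3
ft_force: [0.5, -0.9, 0.3]
grip_force: 0.0
ft_force: [1.3, -0.4, -0.1]
grip_force: 0.6
('e,n,z,yaw', array([ 17.5,  66.7,  19.2, 161.1]), array([ 1.32, -0.41, -0.09]), 11.53)
red px 46 r mm 54.8 deg short 4.2
```

```bash
python3 -m inch '{"hand":[0,0,0,0],"translation":[[0,0.38,0],[0,0.38,0],[0,0.38,-0.5],[0,0.38,-1]],"twist":[0,0,0,0]}' | grep force
python3 -m inch '{"hand":[0,0,0],"translation":[[0,0,-0.5],[0,0,-0.8],[0,0,-0.8]],"twist":[0,0,0]}' | grep pos
python3 st.py
python3 - <<'E'
from plant import env
from h import *
s=env.sense(); y=np.radians(s["tcp_rot"][2]); x=np.array([np.cos(y),np.sin(y)]); n=np.array([np.sin(y),-np.cos(y)])
d=np.array([.593,-.2426])-s["eef_pos"][:2]; print("tool x,y to bell",d@x,d@n, s["q"])
E
```

```text
ft_force: [0.7, 0.2, -0.9]
grip_force: 0.0
eef_pos: [0.6202, 0.2615, 0.2031]
('e,n,z,yaw', array([ 19. , 105.4, 203.1, 161. ]), array([ 0.78, -0.34, -0.31]), 12.45)
red px 42 r mm 56.6 deg short 0.3
tool x,y to bell -0.13942044799728082 -0.4846820318826157 [ 1.69001120e+01  1.82995037e+01  8.62079340e+01 -5.80479265e-03
  7.53915273e+01 -5.41365511e+01]
```

View pics/last.png

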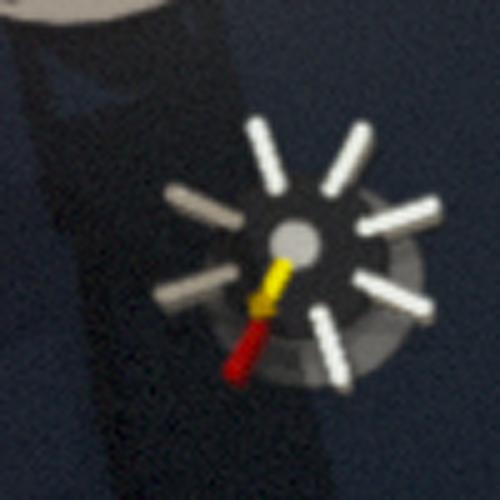

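The red tab at (245,355) is in line with the yellow pointer at (268,300), clicked in. Next, high over to the bell.

```bash
python3 -m inch '{"hand":[0,0,0],"translation":[[-0.14,-0.5,0],[-0.28,-1,0],[-0.28,-1,0]],"twist":[0,0,0]}' >/dev/null
python3 -m inch '{"hand":[0,0,0],"translation":[[-0.14,-0.5,0],[-0.28,-1,0],[-0.28,-1,0]],"twist":[0,0,0]}' >/dev/null
python3 -m inch '{"hand":[0,0,0],"translation":[[-0.14,-0.5,0],[-0.28,-1,0],[-0.28,-1,0]],"twist":[0,0,0]}' >/dev/null
python3 -m inch '{"hand":[0,0,0],"translation":[[-0.14,-0.5,0],[-0.28,-1,0],[-0.28,-1,0]],"twist":[0,0,0]}' >/dev/null
python3 -m inch '{"hand":[0,0,0,0],"translation":[[-0.14,-0.5,0],[-0.27,-0.85,0],[-0.27,-0.85,0],[-0.27,-0.85,0]],"twist":[0,0,0,0]}'
python3 - <<'E'
from plant import env,imaging
from h import *
import cv2
s=env.sense(); y=np.radians(s["tcp_rot"][2]); x=np.array([np.cos(y),np.sin(y)]); n=np.array([np.sin(y),-np.cos(y)])
f=imaging.grab_frame("wrist"); im=f["img"]; g=imaging.grab_frame("scene")
for nm,F in (("wrist",f),("scene",g)):
    h=cv2.cvtColor(F["img"],cv2.COLOR_BGR2HSV); m=cv2.inRange(h,np.array((12,120,70)),np.array((32,255,255)))
    u0,v0=proj(F,[[.593,-.2426,.06]])[0]; k=np.zeros_like(m); cv2.circle(k,(int(u0),int(v0)),40,255,-1)
    ys,xs=np.nonzero(m&k); print(nm,(u0,v0),len(xs))
    if len(xs):
        p=ray(F,xs.mean(),ys.mean(),.058); d=p[:2]-s["eef_pos"][:2]; print(xs.mean(),ys.mean(),p,"tool x,y",d@x,d@n)
cv2.imwrite("pics/b1.png",np.hstack([cv2.resize(im,(400,300)),cv2.resize(g["img"],(400,300))]))
E
```

```text
t: 14.5
eef_pos: [0.5925, -0.24, 0.1981]
tcp_rot: [179.9, -0.1, 161.1]
ft_force: [0.2, 0.4, 0.0]
opening: 0.0003
grip_force: 0.0
wrist (np.float64(280.95920212945026), np.float64(187.8402003494991)) 52
283.59615384615387 182.30769230769232 [ 0.58946462 -0.23891239  0.058     ] tool x,y 0.0032197622025275318 3.678183652356423e-05
scene (np.float64(164.31282849463003), np.float64(224.26894348321358)) 57
165.0 227.28070175438597 [ 0.5990895  -0.23693587  0.058     ] tool x,y -0.005249073660452279 0.005019128893822542
```

View pics/b1.png

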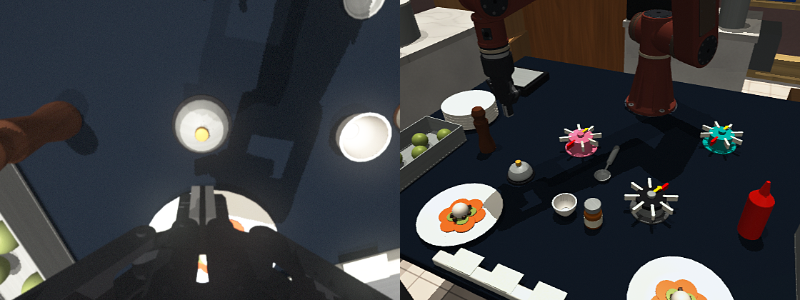

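Left (wrist): the button at (202,134) of the half-size view is straight beneath the hand. Top and wrist agree within 4 mm, so the TCP is over it. Descending and watching force; the tip may be 10–20 mm above the reported TCP.

```bash
python3 -m inch '{"hand":[0,0,0,0],"translation":[[0,0,0.4],[0,0,0.8],[0,0,1],[0,0,1]],"twist":[0,0,0,0]}' |grep -E "pos|ft"
python3 -m inch '{"hand":[0,0,0],"translation":[[0,0,0.15],[0,0,0.28],[0,0,0.28]],"twist":[0,0,0]}' |grep -E "pos|ft"
python3 -m inch '{"hand":[0,0,0],"translation":[[0,0,0.03],[0,0,0.05],[0,0,0.05]],"twist":[0,0,0]}' |grep -E "pos|ft"
python3 -m inch '{"hand":[0,0,0],"translation":[[0,0,0.02],[0,0,0.04],[0,0,0.04]],"twist":[0,0,0]}' |grep -E "pos|ft"
```

```text
eef_pos: [0.5911, -0.2409, 0.0971]
ft_force: [0.2, 0.6, 0.4]
eef_pos: [0.5914, -0.2421, 0.0698]
ft_force: [-0.2, 0.7, -0.3]
eef_pos: [0.5923, -0.2426, 0.0662]
ft_force: [-0.6, 0.9, 0.2]
eef_pos: [0.5921, -0.2424, 0.0618]
ft_force: [-0.2, 0.4, -1.1]
```

```bash
python3 -m inch '{"hand":[0,0,0],"translation":[[0,0,0.02],[0,0,0.04],[0,0,0.04]],"twist":[0,0,0]}' |grep -E "pos|ft"
python3 -m inch '{"hand":[0,0,0],"translation":[[0,0,0.02],[0,0,0.04],[0,0,0.04]],"twist":[0,0,0]}' |grep -E "pos|ft"
python3 -m inch '{"hand":[0,0,0],"translation":[[0,0,0.02],[0,0,0.03],[0,0,0.03]],"twist":[0,0,0]}' |grep -E "pos|ft"
python3 - <<'E'
from plant import env,imaging
from h import *
import cv2
f=imaging.grab_frame("wrist")["img"]; g=imaging.grab_frame("scene")["img"]
cv2.imwrite("pics/b2.png",np.hstack([cv2.resize(f[150:330,200:380],(390,390)),cv2.resize(g[180:270,120:210],(390,390),interpolation=cv2.INTER_CUBIC)]))
E
```

```text
eef_pos: [0.5921, -0.2424, 0.0578]
ft_force: [-0.6, -0.2, -0.3]
eef_pos: [0.5921, -0.2424, 0.0538]
ft_force: [0.5, 0.6, 0.1]
eef_pos: [0.5922, -0.2425, 0.0509]
ft_force: [-1.1, 0.7, -0.2]
```

View pics/b2.png

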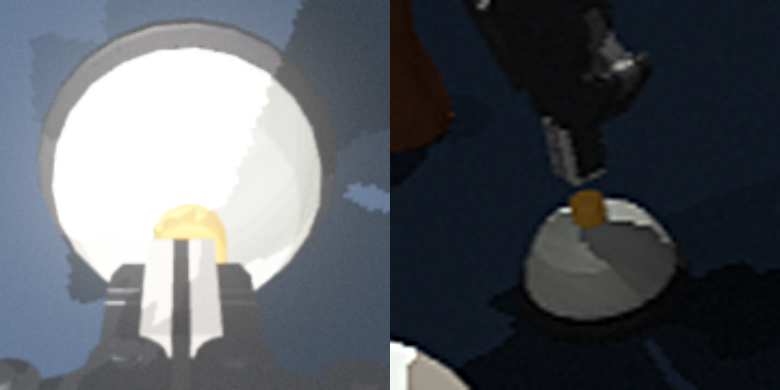

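Tips are still several mm above the button: wrist shows the button at (190,235) against the fingers at (180,240), and scene shows a gap above it at (588,195). I'll shift 3 mm along +y and go on down.

```bash
python3 -m inch '{"hand":[0,0,0],"translation":[[0,0.03,0],[0,0.03,0.03],[0,0.03,0.03]],"twist":[0,0,0]}' |grep -E "pos|ft"
python3 -m inch '{"hand":[0,0,0],"translation":[[0,0,0.02],[0,0,0.03],[0,0,0.03]],"twist":[0,0,0]}' |grep -E "pos|ft"
python3 -m inch '{"hand":[0,0,0],"translation":[[0,0,0.02],[0,0,0.03],[0,0,0.03]],"twist":[0,0,0]}' |grep -E "pos|ft"
```

```text
eef_pos: [0.593, -0.2394, 0.0477]
ft_force: [0.4, 0.1, 0.1]
eef_pos: [0.5932, -0.2397, 0.0449]
ft_force: [-0.4, 0.3, -0.2]
eef_pos: [0.5932, -0.2396, 0.0419]
ft_force: [0.8, 0.1, -0.3]
```

```bash
python3 -m inch '{"hand":[0,0,0],"translation":[[0,0,0.02],[0,0,0.03],[0,0,0.03]],"twist":[0,0,0]}' |grep -E "pos|ft"
python3 -m inch '{"hand":[0,0,0],"translation":[[0,0,0.02],[0,0,0.03],[0,0,0.03]],"twist":[0,0,0]}' |grep -E "pos|ft"
```

```text
eef_pos: [0.5932, -0.2396, 0.0389]
ft_force: [0.5, -0.6, 0.2]
eef_pos: [0.5935, -0.2398, 0.0364]
ft_force: [-0.5, 0.1, 1.1]
```

```bash
python3 -m inch '{"hand":[0,0,0],"translation":[[0,0,0.02],[0,0,0.03],[0,0,0.03]],"twist":[0,0,0]}' |grep -E "pos|ft"
python3 -m inch '{"hand":[0,0,0],"translation":[[0,0,0.01],[0,0,0.02],[0,0,0.02]],"twist":[0,0,0]}' |grep -E "pos|ft"
```

```text
eef_pos: [0.5936, -0.2398, 0.0334]
ft_force: [0.1, -0.2, 2.6]
eef_pos: [0.5936, -0.2398, 0.0319]
ft_force: [-1.3, 0.5, 5.2]
```

```bash
python3 -m inch '{"hand":[0,0,0],"translation":[[0,0,0.01],[0,0,0.02],[0,0,0.02]],"twist":[0,0,0]}' |grep -E "pos|ft"
```

```text
eef_pos: [0.5938, -0.2399, 0.0317]
ft_force: [-4.3, 2.2, 14.7]
```

The button is at its hard stop (z stopped, force rose). Now straight up.

```bash
python3 -m inch '{"hand":[0,0,0,0,0],"translation":[[0,0,-0.06],[0,0,-0.12],[0,0,-0.5],[0,0,-1],[0,0,-1]],"twist":[0,0,0,0,0]}' |grep -E "pos|ft"
python3 -m inch '{"hand":[0,0,0],"translation":[[0,0,-0.5],[0,0,-0.6],[0,0,-0.6]],"twist":[0,0,0]}' |grep -E "pos|ft"
python3 st.py
python3 - <<'E'
from plant import env,imaging
from h import *
import cv2
f=imaging.grab_frame("wrist")["img"]; g=imaging.grab_frame("top")["img"]; s=imaging.grab_frame("scene")["img"]
cv2.imwrite("pics/fin.png",np.hstack([cv2.resize(g[115:205,165:255],(390,390),interpolation=cv2.INTER_CUBIC),cv2.resize(s[180:270,120:210],(390,390),interpolation=cv2.INTER_CUBIC)]))
E
```

```text
eef_pos: [0.5966, -0.2414, 0.1343]
ft_force: [0.8, -1.3, 0.0]
eef_pos: [0.5933, -0.2397, 0.1887]
ft_force: [0.5, 0.3, -0.1]
('e,n,z,yaw', array([ 156.3, -377.4,  188.7,  161. ]), array([ 0.48,  0.27, -0.14]), 21.45)
red px 48 r mm 56.2 deg short 0.9
```

View pics/fin.png

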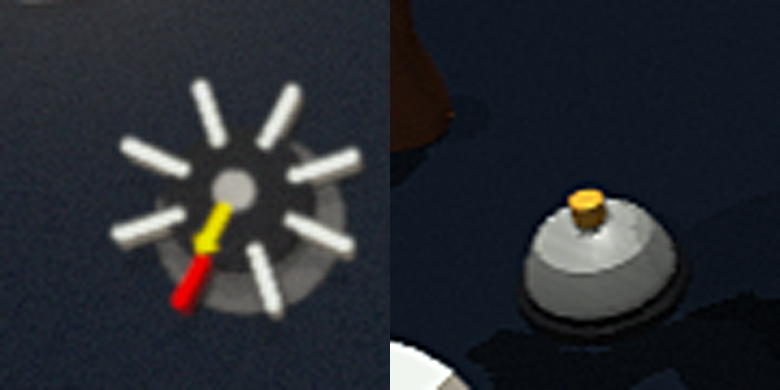

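The red tab (190,285) is at the pointer (210,240). The bell stands where it did with its button up (588,205), and the arm is clear.

```bash
python3 -c "
from plant import env
print(env.job_done())"
```

```text
the job is handed in; nothing more can be done
None
```

Job handed in: the course counter's red tab is clicked in at the yellow pointer after three clockwise clicks, then the bell's button was pressed fully down and came back up. No verdict came back.

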